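Unhood the sample tube and hold it leaning for inspection

ROBOT

A 7-joint arm with a two-finger parallel gripper is mounted at the origin on the work surface. World frame = base frame: x ahead of the robot, y to its left, z up, the work surface at z = 0. Lengths are in m, angles in rad, forces in N, time in s.
With the tool pointing down it reaches from about 0.4 to 0.85 m from the base axis. Payload 4.5 kg.
Tool frame: the origin (TCP) lies on the centre line of the jaws, within the pads' length; the fingertips stand 17 mm ahead of it and the grasp point (between the pads) lies 2 mm behind it; z points along the fingers, y is the direction in which the jaws open and shut (so a half turn about z gives the same grasp; the last joint's range is limited). The gripper opens to 85 mm and grips with 20 to 120 N. Pads are 22 mm wide; open, the fingers measure 114 mm over their backs; the gripper's body (76 mm by 85 mm) begins 54 mm behind the grasp point. The pads swing forward as they close: fully open they stand 13 mm farther back than shut.
Start: joints at [-1.267, 0.689, -0.195, 1.565, 0.157, 0.902, -0.215], TCP at [0.167, 0.602, 0.248] pointing down, gripper open.
Joint ranges: [-3.01, 3.01], [-0.46, 2.08], [-1.47, 1.51], [0.13, 2.56], [-1, 4.14], [0.04, 2.09], [-2.66, 2.66]. Speed limits (rad/s): [2.57, 2.57, 3.14, 3.14, 3.14, 3.14, 3.14].

INTERFACE

Orientations are given as a unit quaternion [x, y, z, w].
In Python, from workcell import ctrl gives the robot as it stands.
- The arm moves only by the tool carry_out, never from a script. Its argument "rows" is a list of rows, each a list of 4 numbers: the shift along the tool's x, y, z in m, then the turn about the tool's z in degrees. In form: [[x, y, z, roll], ...]. A call has exactly 8 rows; each row shifts and turns the commanded pose from where the row before left it, along the tool's axes as they then stand; what a row does not reach is not made up. A row lasts 1/10 s, in which the tool goes at most 50 mm and 8.59 degrees, less where a joint would pass 70% of its speed; a pose out of reach is approached as far as the arm can. A call is refused whole if a number of a shift passes 0.05 or a number of a turn 8.59, either way. A call with a gripper value outside its range is refused whole. "jaw" is the closure, from 0 (fully open) to 1 (shut), set as the call begins (left out, the last holds). The fingers move at their own pace and stop on an object; "force" is the grip in N (left out, the last holds). Time passes only in rows, so rows that do not move let the fingers close, or fill a call up. It gives the time, the measured TCP pose, the force and the opening at its end, in the units of the state.
- ctrl.state(): the state, without advancing time (a new reading comes with each control period).
- ctrl.get_image(name): name is "scene" or "top"; returns the picture (384x512x3 uint8, red, green, blue); there is no depth.
- ctrl.camera_params(name): a dict with "mtx" (3x3 intrinsics, pixels), "xyz" and "orientation" of the camera in the world. Camera axes: x right, y up, looking along -z (the intrinsics and any distortion apply to the point x, -y, -z); pixel columns grow to the right and rows downward; lengths in m; the calibration is good to about 2 mm. A picture is of the moment at which its call begins. camera_params takes no time and is no camera call.
- ctrl.sign_off(): hands the job in, once; it reports no verdict.
The state is a dict: "t": time; "qpos": joint angles; "joint_velocities": joint speeds; "joint_torque": joint torques, N m; "ee_pos": TCP position; "tcp_rot": TCP orientation; "wrist_force": force on the tool from outside, world axes, zero at the start; "moment": the same for the moment, N m; "width": finger opening in m.
Only numpy, scipy, OpenCV 4.12 (cv2) and the standard library are available. Lean on these libraries where they do the work, as an engineer would, in place of code of your own. Each camera call takes 0.05 s, during which the arm holds its last target.

TASK

Take the aluminium light hood off the tube it covers and hang it by its wire bail on the hook of the stand. Then draw the capped tube that stood under the hood straight out of its holder, lean it over to about 60 degrees from upright with the cap end higher, and finish still holding it so, steady and with its middle 20 cm or more above the bench. Leave the other tube, its holder and the glassware around undisturbed, and do not drop the hood or put it down on the bench.

Things in the scene. Friction and masses are not known exactly. Their poses are not given: they have to be found in the camera images.
- hood_grip (a point): Grasp point of the black square grip on top of the light hood: 16 x 16 mm, 46 mm tall, sides parallel to the hood's x and y, any pair of faces may be gripped. This point is 19 mm below the grip's top, 157 mm above the hood's lower rim and, at the start, 207 mm above the bench. The grip stands on the middle of the bail's top bar.
- hood_bail (a point): Underside, at the middle, of the top bar of the bail: 8 mm steel wire fixed stiffly on the hood, standing in its y-z plane. This point should rest on the hook; 31 mm below hood_grip, 126 mm above the rim. Top bar along y; the opening, looked through along x, is 56 mm high, 68 mm wide at its foot and about 45 mm at the bar.
- hood: The light hood: loose aluminium can, open below, 84 mm across, 70 mm tall, 3 mm wall, about 160 g, standing over the tube on the holder's top, rim 50 mm above the bench. It must rise 60 mm to clear the tube. Origin at the centre of its lower rim, z up, bail in its y-z plane.
- hook_seat (a point): Top of the hook's straight arm where the bail should hang, 200 mm above the bench. Its x axis runs along the arm from the open end to the post. The arm is a level 10 mm steel rod, straight for 40 mm on the open (-x) side, then turned up; 75 mm away on the +x side stands the post (14 mm rod; 30 x 24 mm clamp block reaching 8 mm above the arm's top).
- hook_end (a point): Centre of the upturned open end of the hook, 52 mm to -x of hook_seat; its top is 13 mm higher than hook_seat.
- hook_stand: Fixed stand carrying the hook; origin on the bench under hook_seat; base plate 200 x 120 x 14 mm (x, y, z) centred there. The hook points to its own -x.
- sample_mid (a point): Centre (half-way up) of the tube under the hood: an amber tube with a ribbed black screw cap, 100 mm long, body 23 mm across, cap 25 mm across over the top 35 mm, 60 g; z along it towards the cap. It stands upright in its holder with its foot 10 mm and its top 110 mm above the bench, so this point is 60 mm above the bench; 60 mm of it stands out of the holder.
- sample: The same tube; origin at the centre of its foot, z along it towards the cap.
- hooded_holder: White plastic block under the hood, 100 x 100 x 50 mm, fixed; origin at the centre of its underside; one hole in the middle of the top, 25 mm across and 40 mm deep, holds the tube loosely.
- open_holder: An identical fixed block without hood, holding the other tube. Its place is swapped with the hooded one from time to time.
- spare_mid (a point): Centre of the other tube, identical to the first, standing uncovered in the open holder: to be left alone.
- beaker: Empty glass beaker, 68 mm across, 85 mm tall; origin at its foot. Leave alone.
- flask: Conical glass flask, 82 mm across, 122 mm tall; origin at its foot. Leave alone.
- jar: Small amber jar, 56 mm across, 75 mm tall; origin at its foot. Leave alone.
- spatula: Steel laboratory spoon 160 mm long lying on the bench. Leave alone.
- stirbar_box: Grey box, 70 x 50 x 30 mm. Leave alone.
- dish: Clear flat dish, 90 mm across, 14 mm tall. Leave alone.
Mind the look-alikes: they are no part of the job. Leave any blue look-alike of the hooded_holder alone.

How it is judged:
On the way, in this order (a step that is already met when the one before it is completed fails the run):
1. the hood hangs by its bail on the hook, let go (contact force between hood and hook_stand above 0.4 N and distance between hood_bail and hook_seat below 0.06 m and contact force between hood and the fingers below 0.1 N and angle between hood's own z axis and vertical below 0.5 rad and linear speed of hood below 0.2 m/s), for 0.3 s.
2. the tube from under the hood is drawn clear of its holder (height (world z) of sample_mid above 0.115 m and contact force between sample and the fingers above 0.5 N and contact force between sample and hooded_holder below 0.05 N), for 0.1 s.
At the end, for the whole second after the job is handed in: Hood hung on the hook by its bail (within 60 mm of the seat, 29 degrees of upright, nearly still, not touched by the fingers); the tube from under it held by the fingers alone, its middle over 190 mm up, leaning 45 to 75 degrees with the cap end higher, steady (all of step 1 and height (world z) of sample_mid above 0.19 m and angle between sample's own z axis and vertical between 0.785 and 1.31 rad and contact force between sample and the fingers above 0.5 N and linear speed of sample below 0.03 m/s and angular speed of sample below 0.3 rad/s and contact force between sample and hooded_holder below 0.05 N and contact force between sample and open_holder below 0.05 N and contact force between sample and hook_stand below 0.05 N and contact force between sample and hood below 0.05 N); the arm keeps its last pose, push and grip.
It fails at once if the other tube is moved by more than 15 mm (distance of spare_mid from where it was at the start of the episode above 0.015 m).
It fails at once if a bystander is moved by more than 20 mm (distance of any of beaker, flask, jar, spatula, stirbar_box, dish from where it was at the start of the episode above 0.02 m).
It fails at once if the hood falls or is put down on the bench (height (world z) of hood below 0.035 m).
It also fails if it takes over 51 s, if anything falls off the work surface, if the arm or the gripper's body presses on something with over 40 N, if the wrist force passes 120 N, or if a joint passes its speed limit or range.

## Working session

There is one attempt and no reset: what is moved stays moved. The work goes in short steps, Python scripts to look and compute and a tool call to move; the robot and the scene stay as the last step left them, time stands still between calls to the robot, and variables do not carry over. Pictures are saved under pics/ and viewed, and the job is handed in when it is done.

Besides the shell and the picture viewer there is one more tool, called after "Call:" as name(argument=value, ...), one argument or row to a line, values as JSON. carry_out: Moves the arm, as the interface text tells. Its arguments: {"type":"object","properties":{"rows":{"type":"array"},"jaw":{"type":"number"},"force":{"type":"number"}},"required":["rows"]}

```bash
ls; mkdir -p pics; python3 - <<'E'
from workcell import ctrl
import cv2
for n in("scene","top"):
    im=ctrl.get_image(n); cv2.imwrite(f"pics/{n}0.png",im[:,:,::-1]); p=ctrl.camera_params(n); print(n,p)
print(ctrl.state())
E
```

```text
pics
scene {'mtx': array([[404.82201912,   0.        , 251.88731094],
       [  0.        , 404.82201912, 190.44676016],
       [  0.        ,   0.        ,   1.        ]]), 'xyz': array([1.30716065, 0.01697668, 0.86443049]), 'orientation': array([0.2870899 , 0.29017755, 0.66605235, 0.62430013])}
top {'mtx': array([[396.34592458,   0.        , 256.78041866],
       [  0.        , 396.34592458, 187.59380893],
       [  0.        ,   0.        ,   1.        ]]), 'xyz': array([ 0.43490061, -0.03823901,  1.35408665]), 'orientation': array([-0.02930047,  0.02520427,  0.70983843, -0.70330337])}
{'t': 0.1, 'qpos': array([-1.26717746,  0.689878  , -0.19451251,  1.56622031,  0.15729737,
        0.90252813, -0.21508425]), 'joint_velocities': array([ 0.00061975, -0.00174536, -0.00022211, -0.00348272, -0.00024636,
        0.00021644, -0.00108901]), 'joint_torque': array([-3.69363275e-03, -5.40604377e+01, -1.27171978e+00, -1.58986580e+01,
        9.30966198e-03,  4.36733520e-03,  1.69824381e-05]), 'ee_pos': array([0.1664973 , 0.60184401, 0.2475831 ]), 'tcp_rot': array([ 1.34459812e-01,  9.90918707e-01, -8.20583905e-04, -4.66030351e-05]), 'wrist_force': array([ 0.17191375, -0.96268123, -1.07853931]), 'moment': array([-0.04494579,  0.0204706 , -0.02208105]), 'width': 0.08520590192110244}
```

View pics/scene0.png

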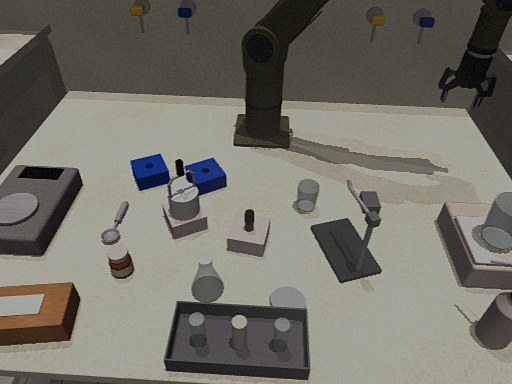

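View pics/top0.png

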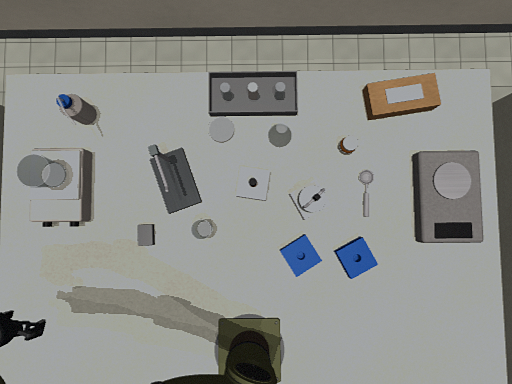

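The top view shows the hood at about (312,198) on a white holder. The open holder with the spare tube is at (253,183), and two blue look-alike blocks are at (300,255) and (356,257). The hook stand is at (175,180). I'll enlarge the areas I need.

```bash
python3 - <<'E'
import cv2,numpy as np
t=cv2.imread("pics/top0.png"); s=cv2.imread("pics/scene0.png")
a=cv2.resize(t[160:250,260:360],(400,360),interpolation=cv2.INTER_CUBIC)
b=cv2.resize(t[135:225,130:230],(400,360),interpolation=cv2.INTER_CUBIC)
cv2.imwrite("pics/c1.png",np.hstack([a,b]))
a=cv2.resize(s[150:250,140:240],(400,400),interpolation=cv2.INTER_CUBIC)
b=cv2.resize(s[175:285,300:400],(400,440),interpolation=cv2.INTER_CUBIC)[:400]
cv2.imwrite("pics/c2.png",np.hstack([a,b]))
E
```

```text
(no output)
```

View pics/c1.png

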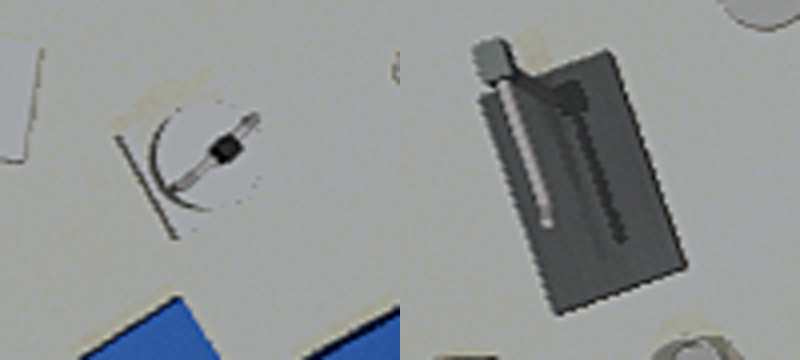

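View pics/c2.png

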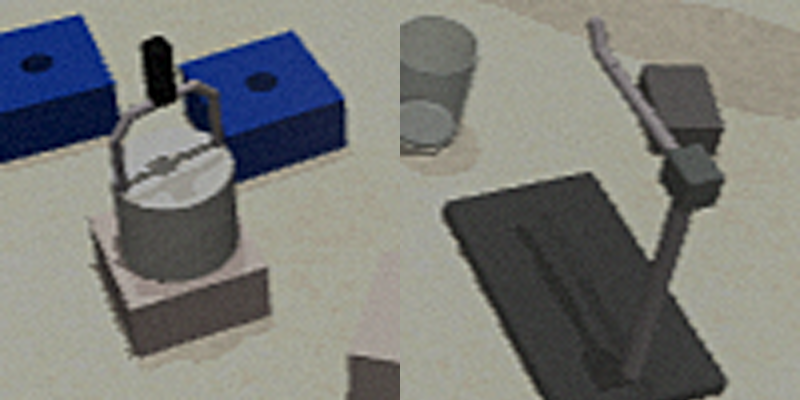

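Four candidates, by top-view pixels:
- Hood on white block at (312,198)
- Bare white block with tube at (253,183)
- Two blue blocks at (300,255) and (356,257)

Only (312,198) is white and carries the can, bail and black grip, and the crop confirms it. The hook's open end points towards the robot. Next I measure these.

```bash
cat > h.py <<'E'
import cv2,numpy as np
from scipy.spatial.transform import Rotation as R
from workcell import ctrl
P={n:ctrl.camera_params(n) for n in("scene","top")}
def ray(n,uv):
    p=P[n];K=p["mtx"];d=np.array([(uv[0]-K[0,2])/K[0,0],(uv[1]-K[1,2])/K[1,1],1.])
    d=R.from_quat(p["orientation"]).apply([d[0],-d[1],-d[2]]);return p["xyz"],d/np.linalg.norm(d)
def onz(n,uv,z):
    o,d=ray(n,uv);return o+d*(z-o[2])/d[2]
def proj(n,X):
    p=P[n];c=R.from_quat(p["orientation"]).inv().apply(np.atleast_2d(X)-p["xyz"]);K=p["mtx"]
    return np.c_[K[0,0]*c[:,0]/-c[:,2]+K[0,2],K[1,1]*-c[:,1]/-c[:,2]+K[1,2]]
def tri(uva,uvb):
    o1,d1=ray("scene",uva);o2,d2=ray("top",uvb)
    A=np.c_[d1,-d2];s=np.linalg.lstsq(A,o2-o1,rcond=None)[0]
    a,b=o1+s[0]*d1,o2+s[1]*d2;return (a+b)/2,np.linalg.norm(a-b)
def grab(n,name):
    im=ctrl.get_image(n)[:,:,::-1].copy();cv2.imwrite("pics/"+name,im);return im
E
python3 - <<'E'
from h import *
t=cv2.imread("pics/top0.png"); s=cv2.imread("pics/scene0.png")
def blob(im,x0,x1,y0,y1,f):
    c=im[y0:y1,x0:x1].astype(int);m=f(c).astype(np.uint8)
    n,l,st,ce=cv2.connectedComponentsWithStats(m)
    i=1+np.argmax(st[1:,4]);return st[i]+np.array([x0,y0,0,0,0]),ce[i]+[x0,y0],(l==i)
g=lambda th:(lambda c:c.max(2)<th)
st,ce,_=blob(t,308,326,188,206,g(75));print("grip top",st,ce,onz("top",ce,.226))
st2,ce2,_=blob(s,170,190,155,182,g(60));print("grip scene",st2,ce2)
# stand base
st,cb,m=blob(t,140,205,140,218,lambda c:(c.max(2)<95))
pts=np.argwhere(m)[:,::-1]+[140,140]
r=cv2.minAreaRect(pts.astype(np.float32));print(r);bx=cv2.boxPoints(r)
w=[onz("top",q,.014)[:2] for q in bx];print(np.round(w,4))
print("sides",[np.linalg.norm(w[i]-w[i-1]) for i in range(4)])
# crop coords
T=lambda u,v,ox,oy:np.array([(u+.5)/4-.5+ox,(v+.5)/4-.5+oy])
for nm,a,z in[("armA",T(104,85,130,135),.2),("armB",T(147,222,130,135),.21),("clamp",T(92,60,130,135),.208)]:print(nm,onz("top",a,z))
for nm,a,z in[("bailA",T(174,188,260,160),.18),("bailB",T(254,118,260,160),.18),("edge1",T(117,137,260,160),.05),("edge2",T(175,239,260,160),.05)]:print(nm,onz("top",a,z))
S=lambda u,v,ox,oy:T(u,v,ox,oy)
print("hookend tri",tri(S(195,24,300,175),T(147,222,130,135)))
print("clamp tri",tri(S(292,163,300,175),T(92,60,130,135)))
print("grip tri(top)",tri(S(157,43,140,150),T(228,148,260,160)))
print("bail ctr bar", )
E
```

```text
grip top [313 194   7   7  36] [315.97222222 196.69444444] [ 0.49449479 -0.20037757  0.226     ]
grip scene [176 159   8  18 114] [179.42105263 167.34210526]
((173.7931671142578, 175.10704040527344), (69.2340316772461, 35.242820739746094), 70.76933288574219)
[[0.6772 0.3479]
 [0.7163 0.2341]
 [0.4914 0.1555]
 [0.4532 0.2679]]
sides [np.float64(0.23791211345768928), np.float64(0.1203331562626938), np.float64(0.23831251587470173), np.float64(0.1187665533153015)]
armA [0.62054775 0.26493461 0.2       ]
armB [0.518445   0.23003823 0.21      ]
clamp [0.6378119  0.27182374 0.208     ]
bailA [ 0.46787359 -0.16841923  0.18      ]
bailB [ 0.5192105  -0.22865385  0.18      ]
edge1 [ 0.51392425 -0.136678    0.05      ]
edge2 [ 0.42976489 -0.18290012  0.05      ]
hookend tri (array([0.51851102, 0.22990944, 0.20856801]), np.float64(0.0009067308584600108))
clamp tri (array([0.63773354, 0.27116924, 0.20791987]), np.float64(0.0013111897053287123))
grip tri(top) (array([ 0.49466364, -0.20238245,  0.2271158 ]), np.float64(0.0006128371604215466))
bail ctr bar
```

```bash
python3 - <<'E'
from h import *
T=lambda u,v,ox,oy:np.array([(u+.5)/4-.5+ox,(v+.5)/4-.5+oy])
l=onz("scene",T(122,188,140,150),.12);r=onz("scene",T(218,138,140,150),.12)
print("bail feet scene",l,r,np.linalg.norm(l-r),np.degrees(np.arctan2(*(l-r)[:2][::-1])))
for nm,q in[("hood",[.4945,-.2015,.184]),("seat",[.567,.2465,.2])]:print(nm,proj("scene",q),proj("top",q))
for nm,uv,z in[("blue1",(300,255),.05),("blue2",(356,257),.05),("open",(253,182),.11),("beaker",(204,229),.04),("flask",(280,135),.05),("jar",(349,145),.04),("spat",(367,190),0)]:print(nm,onz("top",uv,z))
E
```

```text
bail feet scene [ 0.51780039 -0.23281786  0.12      ] [ 0.46180739 -0.17686744  0.12      ] 0.07915595358525156 -44.97820885080212
hood [[180.97908821 173.38407553]] [[314.3220614  197.45871191]]
seat [[357.19095093 196.48802361]] [[161.7072852  173.90405901]]
blue1 [ 0.31428204 -0.16983468  0.05      ]
blue2 [ 0.3063084  -0.35166333  0.05      ]
open [ 0.5488404  -0.01970459  0.11      ]
beaker [0.40100254 0.14440723 0.04      ]
flask [ 0.71076153 -0.11010891  0.05      ]
jar [ 0.67656575 -0.34115073  0.04      ]
spat [ 0.52771867 -0.40763982  0.        ]
```

Call:
carry_out(
  rows=[
    [-0.044,0,-0.01,4],
    [-0.044,0,-0.01,4],
    [-0.044,0,-0.01,4],
    [-0.044,0,-0.01,4],
    [-0.044,0,-0.01,4],
    [-0.044,0,-0.01,4],
    [-0.044,0,-0.01,4],
    [-0.044,0,0,4],
  ],
  jaw=0.3,
  force=40,
)

```text
t: 0.9
ee_pos: [0.471, 0.4308, 0.3194]
tcp_rot: [0.404, 0.915, 0.001, 0.0]
wrist_force: [-0.0, 0.2, -0.4]
width: 0.0597
```

Call:
carry_out(
  rows=[
    [-0.044,0,0,4],
    [-0.044,0,0,4],
    [-0.044,0,0,4],
    [-0.044,0,0,4],
    [-0.044,0,0,4],
    [-0.044,0,0,4],
    [-0.044,0,0,4],
    [-0.044,0,0,4],
  ],
)

```text
t: 1.7
ee_pos: [0.6355, 0.1246, 0.3177]
tcp_rot: [0.64, 0.768, -0.0, -0.0]
wrist_force: [0.8, 0.1, -0.1]
width: 0.0598
```

Call:
carry_out(
  rows=[
    [-0.044,0,0,6],
    [-0.044,0,0,6],
    [-0.044,0,0,6],
    [-0.044,0,0,6],
    [-0.044,0,0,6],
    [-0.02,0,0,8],
    [0,0,0,8],
    [0,0,0,8],
  ],
)

```text
t: 2.5
ee_pos: [0.6223, -0.1113, 0.3179]
tcp_rot: [0.92, 0.391, -0.0, -0.0]
wrist_force: [0.3, 0.2, -0.3]
width: 0.0595
```

```bash
cat >> h.py <<'E'
def phi(s=None):
    s=s or ctrl.state();y=R.from_quat(s["tcp_rot"]).apply([0,1,0]);return np.degrees(np.arctan2(y[1],y[0]))
def goto(X):
    "shift in tool axes to reach X"
    s=ctrl.state();d=R.from_quat(s["tcp_rot"]).inv().apply(np.array(X)-s["ee_pos"])
    print("t",s["t"],"pos",s["ee_pos"].round(4),"phi",round(phi(s),1),"z",R.from_quat(s["tcp_rot"]).apply([0,0,1]).round(3),"q",s["qpos"].round(2),"F",s["wrist_force"].round(2),"w",round(s["width"],4));print("tool shift",d.round(4));return d
E
python3 - <<'E'
from h import *
goto([.494,-.202,.206])
E
```

```text
t 2.5 pos [ 0.6223 -0.1113  0.3179] phi -43.9 z [-0.001  0.    -1.   ] q [-0.07  0.65  0.34  1.47 -0.23  1.07 -0.46] F [ 0.3   0.24 -0.32] w 0.0595
tool shift [-0.1542 -0.0294  0.112 ]
```

Call:
carry_out(
  rows=[
    [-0.03,-0.006,0.006,0],
    [-0.031,-0.006,0.006,0],
    [-0.031,-0.006,0.006,0],
    [-0.031,-0.006,0.006,0],
    [-0.031,-0.005,0.006,0],
    [0,0,0.01,4],
    [0,0,0,0],
    [0,0,0,0],
  ],
)

```text
t: 3.3
ee_pos: [0.4965, -0.2013, 0.2781]
tcp_rot: [0.931, 0.364, 0.0, -0.0]
wrist_force: [-0.3, -0.2, -0.1]
width: 0.0599
```

```bash
python3 - <<'E'
from h import *
goto([.494,-.202,.206])
s=grab("scene","s1.png");t=grab("top","t1.png")
a=cv2.resize(s[120:240,130:250],(480,480),interpolation=cv2.INTER_CUBIC);b=cv2.resize(t[150:250,260:340],(384,480),interpolation=cv2.INTER_CUBIC)[:,:320]
cv2.imwrite("pics/c3.png",np.hstack([a,b]))
E
```

```text
t 3.3 pos [ 0.4965 -0.2013  0.2781] phi -47.3 z [-0.     0.001 -1.   ] q [ 0.09  0.55  0.33  1.81 -0.24  0.81 -0.28] F [-0.29 -0.23 -0.07] w 0.0599
tool shift [-0.0023 -0.0011  0.0721]
```

View pics/c3.png

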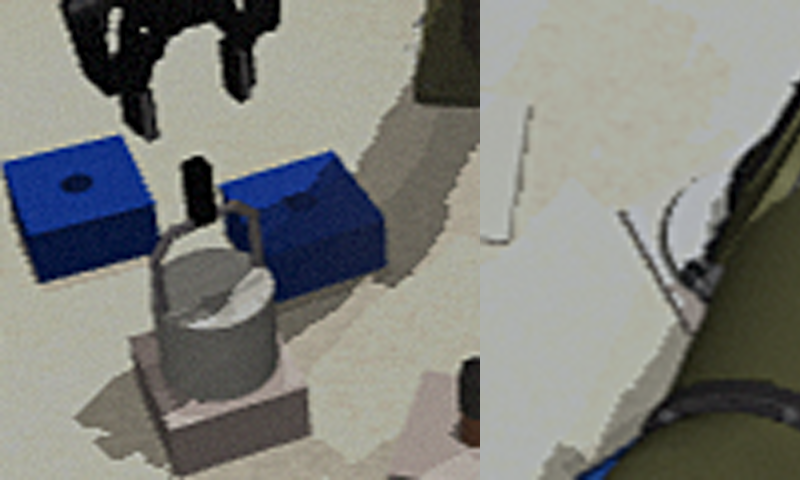

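The fingertips in the scene crop (145,130 and 240,95) sit evenly either side of the grip top (197,165). I'll descend and close.

Call:
carry_out(
  rows=[
    [-0.002,-0.001,0.01,0],
    [0,0,0.01,0],
    [0,0,0.01,0],
    [0,0,0.01,0],
    [0,0,0.01,0],
    [0,0,0.01,0],
    [0,0,0.01,0],
    [0,0,0,0],
  ],
)

```text
t: 4.2
ee_pos: [0.493, -0.2022, 0.2068]
tcp_rot: [0.932, 0.363, -0.001, -0.001]
wrist_force: [-0.7, -0.1, -0.5]
width: 0.0595
```

Call:
carry_out(
  rows=[
    [0,0,0,0],
    [0,0,0,0],
    [0,0,0,0],
    [0,0,0,0],
    [0,0,0,0],
    [0,0,0,0],
    [0,0,0,0],
    [0,0,0,0],
  ],
  jaw=1,
  force=60,
)

```text
t: 5.0
ee_pos: [0.4944, -0.203, 0.2087]
tcp_rot: [0.932, 0.363, 0.001, 0.001]
wrist_force: [0.6, -0.9, 5.4]
width: 0.015
```

Call:
carry_out(
  rows=[
    [0,0,-0.005,0],
    [0,0,-0.015,0],
    [0,0,-0.02,0],
    [0,0,-0.025,0],
    [0,0,-0.025,0],
    [0,0,-0.025,0],
    [0,0,-0.02,0],
    [0,0,-0.01,0],
  ],
)

```text
t: 5.8
ee_pos: [0.4937, -0.2025, 0.3544]
tcp_rot: [0.932, 0.363, 0.0, 0.0]
wrist_force: [1.1, -0.7, -1.4]
width: 0.0157
```

```bash
python3 - <<'E'
from h import *
goto([.494,-.202,.206])
s=grab("scene","s2.png")
a=cv2.resize(s[80:260,100:300],(800,720),interpolation=cv2.INTER_CUBIC)[:600]
cv2.imwrite("pics/c4.png",a)
E
```

```text
t 5.8 pos [ 0.4937 -0.2025  0.3544] phi -47.5 z [ 0.001  0.    -1.   ] q [ 0.07  0.46  0.37  1.71 -0.19  1.01 -0.32] F [ 1.07 -0.73 -1.42] w 0.0157
tool shift [ 0.0005 -0.0002  0.1484]
```

View pics/c4.png

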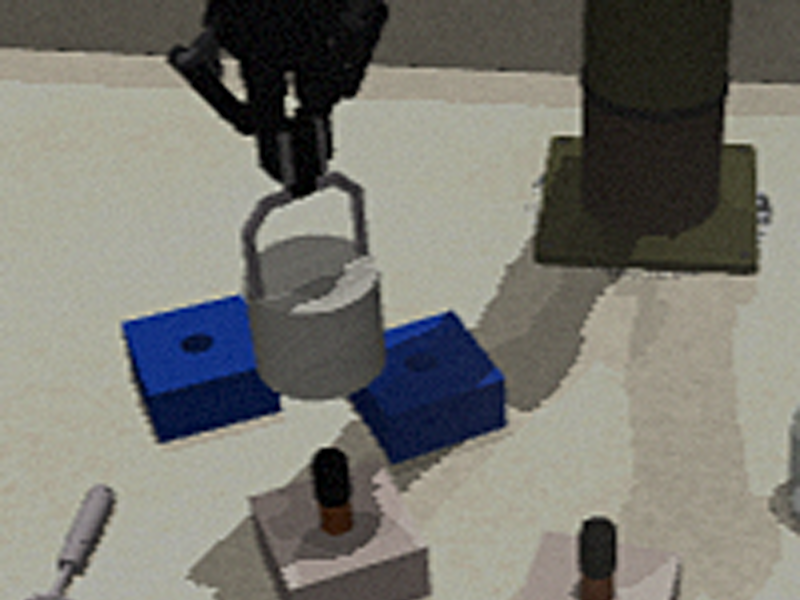

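The hood is held upright and clear, and the capped tube is visible below it on the white holder. Next I rotate to line up with the hook and carry the hood over.

Call:
carry_out(
  rows=[
    [0,0,0,5],
    [0,0,0,6],
    [0,0,0,7],
    [0,0,0,5.3],
    [0.005,-0.015,0,0],
    [0.008,-0.025,0,0],
    [0.01,-0.035,0,0],
    [0.012,-0.04,0,0],
  ],
)

```text
t: 6.65
ee_pos: [0.4878, -0.082, 0.352]
tcp_rot: [0.986, 0.166, -0.001, -0.0]
wrist_force: [0.7, 0.9, -2.0]
width: 0.0157
```

Call:
carry_out(
  rows=[
    [0.012,-0.04,0,0],
    [0.012,-0.04,0,0],
    [0.012,-0.04,0,0],
    [0.012,-0.04,0,0],
    [0.012,-0.04,0,0],
    [0.01,-0.035,0,0],
    [0.008,-0.03,0,0],
    [0.004,-0.02,0,0],
  ],
)

```text
t: 7.45
ee_pos: [0.4709, 0.2166, 0.3516]
tcp_rot: [0.986, 0.169, -0.002, -0.0]
wrist_force: [1.1, -0.6, -1.1]
width: 0.0153
```

```bash
python3 - <<'E'
from h import *
goto([.4726,.2136,.264])
s=grab("scene","s3.png")
E
```

```text
t 7.45 pos [0.4709 0.2166 0.3516] phi -70.5 z [-0.003 -0.    -1.   ] q [-0.83  0.46  0.49  1.76 -0.25  0.99 -1.48] F [ 1.12 -0.55 -1.06] w 0.0153
tool shift [0.0008 0.0035 0.0876]
```

View pics/s3.png

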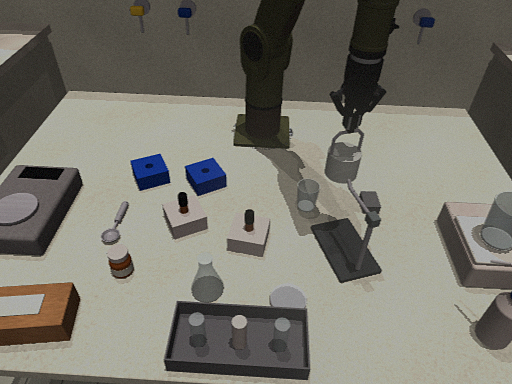

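Call:
carry_out(
  rows=[
    [-0.015,0.0035,0,0],
    [-0.015,0,0.005,0],
    [0,0,0.015,0],
    [0,0,0.02,0],
    [0,0,0.02,0],
    [0,0,0.02,0],
    [0,0,0.008,0],
    [0,0,0,0],
  ],
)

```text
t: 8.3
ee_pos: [0.4442, 0.1997, 0.2639]
tcp_rot: [0.986, 0.167, -0.002, 0.001]
wrist_force: [-0.3, 0.1, -1.4]
width: 0.0151
```

```bash
python3 - <<'E'
from h import *
goto([.567,.2465,.264])
s=grab("scene","s4.png");t=grab("top","t4.png")
a=cv2.resize(s[90:270,280:400],(400,600),interpolation=cv2.INTER_CUBIC);b=cv2.resize(t[130:250,130:210],(400,600),interpolation=cv2.INTER_CUBIC)
cv2.imwrite("pics/c5.png",np.hstack([a,b]))
E
```

```text
t 8.3 pos [0.4442 0.1997 0.2639] phi -70.8 z [-0.003 -0.002 -1.   ] q [-0.79  0.52  0.43  1.97 -0.32  0.72 -1.41] F [-0.28  0.06 -1.43] w 0.0151
tool shift [ 0.1313 -0.0038 -0.0006]
```

View pics/c5.png

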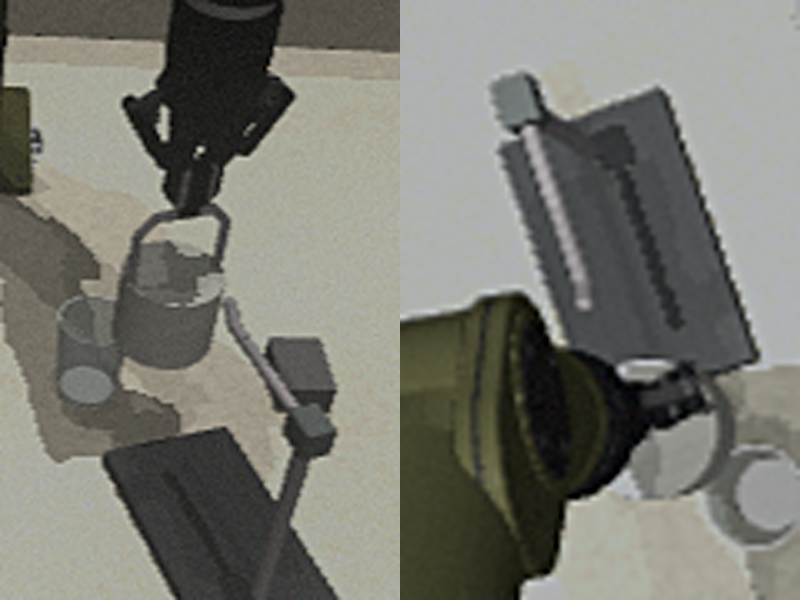

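```bash
python3 - <<'E'
from h import *
for z in (.225,.231,.237):print(z,(proj("scene",[.4442,.1997,z])[0]-[280,90])*3.333)
# hook end top, after refined
print((proj("scene",[.5185,.230,.213])[0]-[280,90])*3.333,(proj("top",[.5185,.230,.213])[0]-[130,130])*5)
y=R.from_euler('z',-70.8,degrees=True).apply([.03,0,0])
for s in(1,-1):
  for h in(0,-.056):print("bail",s,h,(proj("scene",np.array([.4442,.1997,.235+h])+s*y)[0]-[280,90])*3.333)
E
```

```text
0.225 [182.22866846 223.20200209]
0.231 [183.42380475 217.09037241]
0.237 [184.62799714 210.93243208]
[229.68431249 297.51839976] [180.72975193 300.16292734]
bail 1 0 [148.93458038 218.7611164 ]
bail 1 -0.056 [139.21083157 274.4811813 ]
bail -1 0 [219.08187057 207.29048434]
bail -1 -0.056 [207.09520225 262.73641   ]
```

The bail window lines up with the hook end, which is at crop (230,298). Now I thread it along the arm.

Call:
carry_out(
  rows=[
    [0.01,-0.004,0,0],
    [0.015,0,0,0],
    [0.02,0,0,0],
    [0.02,0,0,0],
    [0.015,0,0,0],
    [0.01,0,0,0],
    [0,0,0,0],
    [0,0,0,0],
  ],
)

```text
t: 9.2
ee_pos: [0.5286, 0.2338, 0.2654]
tcp_rot: [0.986, 0.167, -0.0, -0.0]
wrist_force: [-0.1, 0.6, -3.1]
width: 0.0151
```

```bash
python3 - <<'E'
from h import *
goto([.567,.2465,.264])
s=grab("scene","s5.png");t=grab("top","t5.png")
a=cv2.resize(s[90:270,280:400],(400,600),interpolation=cv2.INTER_CUBIC);b=cv2.resize(t[130:250,130:210],(400,600),interpolation=cv2.INTER_CUBIC)
cv2.imwrite("pics/c6.png",np.hstack([a,b]))
E
```

```text
t 9.2 pos [0.5286 0.2338 0.2654] phi -70.8 z [-0.001 -0.    -1.   ] q [-0.74  0.64  0.42  1.71 -0.33  0.86 -1.41] F [-0.05  0.59 -3.1 ] w 0.0151
tool shift [0.0404 0.0007 0.0013]
```

View pics/c6.png

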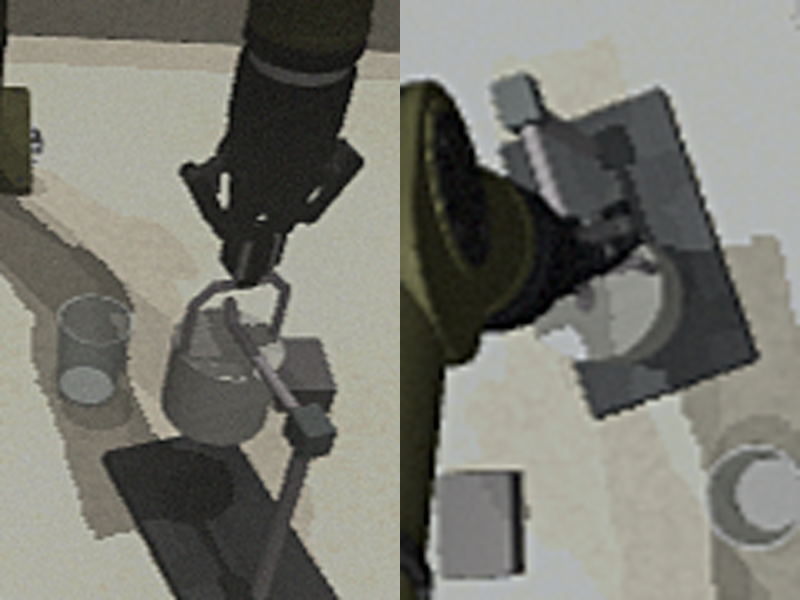

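The hook end (crop 230,300) is inside the bail opening, and the bar passes above it. I'll go on to the seat and lower.

Call:
carry_out(
  rows=[
    [0.01,0,0,0],
    [0.015,0,0,0],
    [0.012,0,0,0],
    [0,0,0.005,0],
    [0,0,0.01,0],
    [0,0,0.008,0],
    [0,0,0,0],
    [0,0,0,0],
  ],
)

```text
t: 10.1
ee_pos: [0.5634, 0.2458, 0.2419]
tcp_rot: [0.986, 0.167, -0.001, 0.0]
wrist_force: [0.3, 0.9, -1.7]
width: 0.0154
```

```bash
python3 - <<'E'
from h import *
goto([.567,.2465,.2327])
s=grab("scene","s6.png");t=grab("top","t6.png")
a=cv2.resize(s[90:270,280:400],(400,600),interpolation=cv2.INTER_CUBIC);b=cv2.resize(t[130:250,130:210],(400,600),interpolation=cv2.INTER_CUBIC)
cv2.imwrite("pics/c7.png",np.hstack([a,b]))
E
```

```text
t 10.1 pos [0.5634 0.2458 0.2419] phi -70.8 z [-0.001 -0.    -1.   ] q [-0.71  0.71  0.41  1.62 -0.34  0.88 -1.4 ] F [ 0.26  0.91 -1.66] w 0.0154
tool shift [0.0037 0.0006 0.0092]
```

View pics/c7.png

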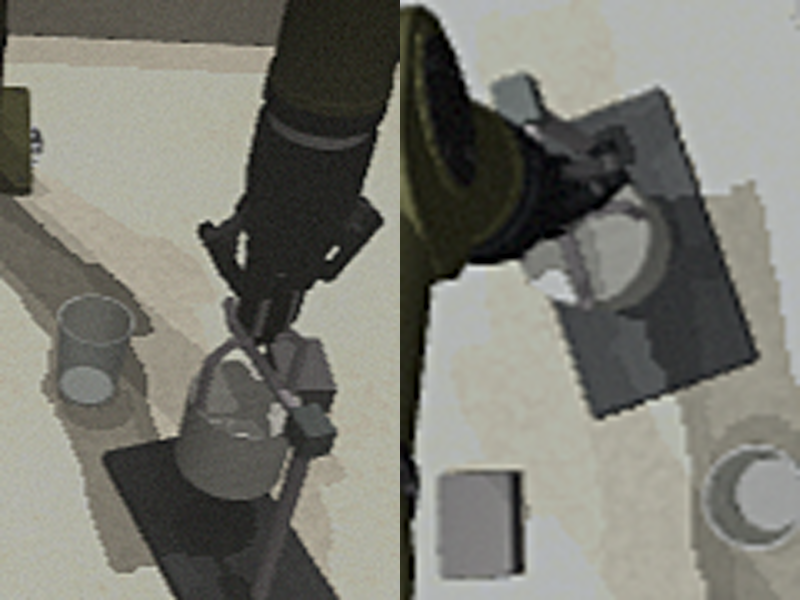

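Call:
carry_out(
  rows=[
    [0,0,0.003,0],
    [0,0,0.003,0],
    [0,0,0.003,0],
    [0,0,0.002,0],
    [0,0,0,0],
    [0,0,0,0],
    [0,0,0,0],
    [0,0,0,0],
  ],
)

```text
t: 11.0
ee_pos: [0.564, 0.2461, 0.2322]
tcp_rot: [0.986, 0.167, 0.0, -0.0]
wrist_force: [-1.6, -1.3, 5.7]
width: 0.0148
```

The upward force shows the bail resting on the hook. I'll release and back off upwards.

Call:
carry_out(
  rows=[
    [0,0,0,0],
    [0,0,0,0],
    [0,0,0,0],
    [0,0,0,0],
    [0,0,0,0],
    [0,0,-0.005,0],
    [0,0,-0.01,0],
    [0,0,-0.015,0],
  ],
  jaw=0.4,
)

```text
t: 11.8
ee_pos: [0.5636, 0.246, 0.2617]
tcp_rot: [0.986, 0.167, -0.001, 0.0]
wrist_force: [-0.4, 0.1, -0.3]
width: 0.0514
```

Call:
carry_out(
  rows=[
    [0,0,-0.02,0],
    [0,0,-0.02,0],
    [0,0,-0.02,0],
    [0,0,-0.02,0],
    [0,0,-0.02,0],
    [0,0,-0.01,0],
    [0,0,0,0],
    [0,0,0,0],
  ],
)

```text
t: 12.6
ee_pos: [0.5636, 0.246, 0.3708]
tcp_rot: [0.986, 0.167, -0.0, -0.0]
wrist_force: [-0.2, -0.1, -0.7]
width: 0.051
```

```bash
python3 - <<'E'
from h import *
goto([.567,.2465,.2327])
s=grab("scene","s7.png");t=grab("top","t7.png")
a=cv2.resize(s[90:270,280:400],(400,600),interpolation=cv2.INTER_CUBIC);b=cv2.resize(s[150:270,150:280],(400,369),interpolation=cv2.INTER_CUBIC)
b=np.vstack([b,np.zeros((600-369,400,3),np.uint8)])
cv2.imwrite("pics/c8.png",np.hstack([a,b]))
E
```

```text
t 12.6 pos [0.5636 0.246  0.3708] phi -70.8 z [-0.001 -0.    -1.   ] q [-0.74  0.59  0.47  1.44 -0.28  1.17 -1.47] F [-0.15 -0.09 -0.68] w 0.051
tool shift [0.0035 0.0007 0.1381]
```

View pics/c8.png

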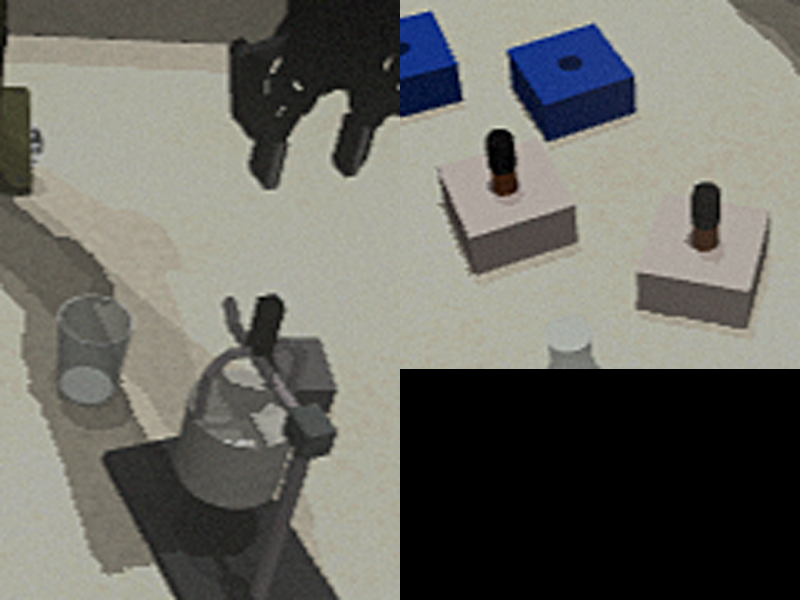

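View pics/t7.png

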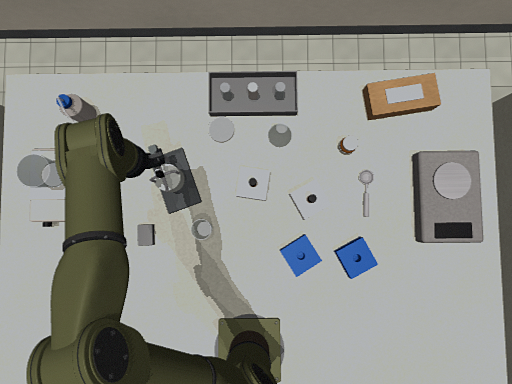

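The hood now hangs on the hook and the fingers are clear. The sample tube stands at top (311,198) and scene (183,195). Next I measure the tube and its block.

```bash
python3 - <<'E'
from h import *
s=cv2.imread("pics/s7.png");t=cv2.imread("pics/t7.png")
def blob(im,x0,x1,y0,y1,th):
    m=(im[y0:y1,x0:x1].max(2)<th).astype(np.uint8);n,l,st,ce=cv2.connectedComponentsWithStats(m);i=1+np.argmax(st[1:,4]);return ce[i]+[x0,y0],st[i]
for nm,bt,bs in[("sample",(300,322,188,208),(172,194,185,218)),("spare",(244,262,172,192),(240,258,205,236))]:
    c,st=blob(t,*bt,75);d,sd=blob(s,*bs,60);print(nm,c,st,d,sd,onz("top",c,.105));print(tri(d,c))
S=lambda u,v:np.array([150+u/3.077,150+v/3.077])
c=[onz("scene",S(u,v),.05)[:2] for u,v in[(38,172),(73,235),(175,208),(137,140)]]
print(np.round(c,4),np.mean(c,0));
for i in range(4):
    d=c[(i+1)%4]-c[i];print(np.linalg.norm(d).round(4),np.degrees(np.arctan2(d[1],d[0])).round(1))
E
```

```text
sample [311.27118644 198.52542373] [ 7  7  9  8 59] [182.75625 201.7    ] [  6   7  10  21 160] [ 0.49524872 -0.20284866  0.105     ]
(array([ 0.4963352 , -0.20588182,  0.08285948]), np.float64(0.00023105992831487336))
spare [252.5  181.96] [ 5  6  8  9 50] [248.91549296 218.46478873] [  5   5   9  21 142] [ 0.54944057 -0.01804879  0.105     ]
(array([ 0.55112266, -0.01760654,  0.08656854]), np.float64(0.00028907207455313024))
[[ 0.4841 -0.2704]
 [ 0.561  -0.222 ]
 [ 0.521  -0.1366]
 [ 0.4332 -0.1856]] [ 0.49982757 -0.20367222]
0.0909 32.2
0.0943 115.1
0.1006 -150.9
0.0989 -59.0
```

Call:
carry_out(
  rows=[
    [0,0,0,-5.4],
    [0,0,0,-5.4],
    [-0.02,0.025,0,0],
    [-0.028,0.035,0,0],
    [-0.028,0.035,0,0],
    [-0.028,0.035,0,0],
    [-0.028,0.035,0.01,0],
    [-0.028,0.035,0.02,0],
  ],
  jaw=0.3,
)

```text
t: 13.5
ee_pos: [0.5257, -0.0089, 0.3414]
tcp_rot: [0.966, 0.259, 0.001, 0.0]
wrist_force: [0.9, -0.5, -0.1]
width: 0.0597
```

Call:
carry_out(
  rows=[
    [-0.028,0.035,0.02,0],
    [-0.028,0.035,0.02,0],
    [-0.028,0.035,0.02,0],
    [-0.024,0.03,0.02,0],
    [-0.016,0.02,0.02,0],
    [0,0,0.02,0],
    [0,0,0.02,0],
    [0,0,0,0],
  ],
)

```text
t: 14.3
ee_pos: [0.4936, -0.2026, 0.1984]
tcp_rot: [0.966, 0.259, -0.003, -0.002]
wrist_force: [-0.1, 1.4, 0.2]
width: 0.06
```

```bash
python3 - <<'E'
from h import *
goto([.4955,-.2035,.09])
s=grab("scene","s8.png")
cv2.imwrite("pics/c9.png",cv2.resize(s[90:270,120:300],(600,600),interpolation=cv2.INTER_CUBIC))
E
```

```text
t 14.3 pos [ 0.4936 -0.2026  0.1984] phi -60.0 z [-0.006  0.003 -1.   ] q [ 0.12  0.66  0.3   1.9  -0.32  0.63 -0.42] F [-0.08  1.44  0.21] w 0.06
tool shift [0.0016 0.0023 0.1084]
```

View pics/c9.png

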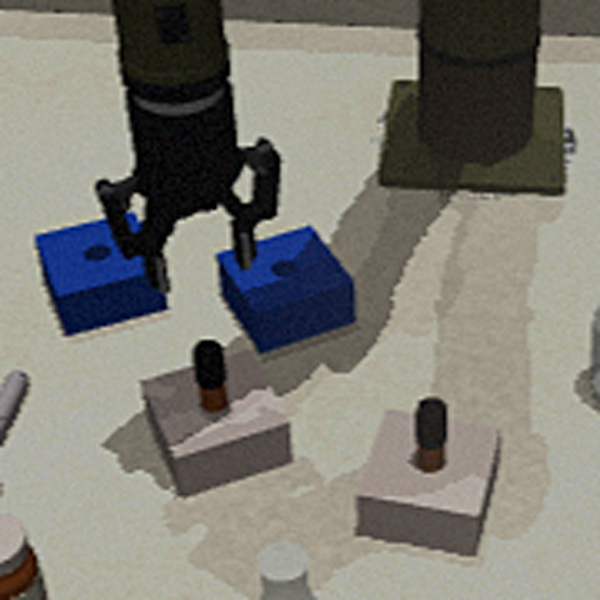

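The fingers straddle the capped tube in the hooded holder (crop 208,360). I'll descend and grip.

Call:
carry_out(
  rows=[
    [0.0015,0.002,0.014,0],
    [0,0,0.014,0],
    [0,0,0.014,0],
    [0,0,0.014,0],
    [0,0,0.014,0],
    [0,0,0.014,0],
    [0,0,0.014,0],
    [0,0,0.008,0],
  ],
)

```text
t: 15.15
ee_pos: [0.4984, -0.2042, 0.0945]
tcp_rot: [0.966, 0.259, 0.0, -0.0]
wrist_force: [-0.7, -0.2, 0.6]
width: 0.0594
```

Call:
carry_out(
  rows=[
    [0,0,0,0],
    [0,0,0,0],
    [0,0,0,0],
    [0,0,0,0],
    [0,0,0,0],
    [0,0,0,0],
    [0,0,0,0],
    [0,0,0,0],
  ],
  jaw=1,
  force=30,
)

```text
t: 15.95
ee_pos: [0.4986, -0.2046, 0.0959]
tcp_rot: [0.966, 0.259, 0.001, 0.0]
wrist_force: [0.4, 0.4, 5.8]
width: 0.0243
```

Call:
carry_out(
  rows=[
    [0,0,-0.004,0],
    [0,0,-0.008,0],
    [0,0,-0.01,0],
    [0,0,-0.012,0],
    [0,0,-0.012,0],
    [0,0,-0.012,0],
    [0,0,-0.012,0],
    [0,0,-0.01,0],
  ],
)

```text
t: 16.75
ee_pos: [0.4983, -0.2045, 0.1766]
tcp_rot: [0.966, 0.259, 0.0, 0.0]
wrist_force: [0.1, -0.8, -1.1]
width: 0.024
```

```bash
python3 - <<'E'
from h import *
goto([.4955,-.2035,.09])
s=grab("scene","s9.png")
cv2.imwrite("pics/c10.png",cv2.resize(s[90:270,120:300],(600,600),interpolation=cv2.INTER_CUBIC))
E
```

```text
t 16.75 pos [ 0.4983 -0.2045  0.1766] phi -60.0 z [ 0.001 -0.    -1.   ] q [ 0.14  0.7   0.28  1.91 -0.34  0.57 -0.41] F [ 0.1  -0.81 -1.13] w 0.024
tool shift [-0.002  -0.0023  0.0866]
```

View pics/c10.png

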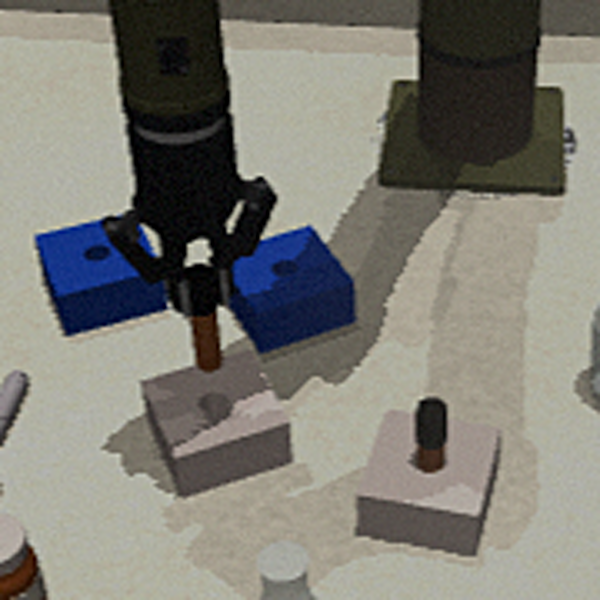

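The tube is out: its middle is about 14 cm up and the foot is clear of the block. The tool can't tilt, so I'll lean the tube by pivoting it between the pads. Its lower end will press against the fixed block's near top edge while the grip moves over and down.

Call:
carry_out(
  rows=[
    [-0.01,0,0,0],
    [-0.02,0,0,0],
    [-0.02,0,0,0],
    [-0.02,0,0,0],
    [-0.01,0,0.012,0],
    [0,0,0.02,0],
    [0,0,0.02,0],
    [0,0,0,0],
  ],
)

```text
t: 17.6
ee_pos: [0.4264, -0.2439, 0.1212]
tcp_rot: [0.966, 0.259, -0.002, -0.002]
wrist_force: [-0.0, 0.0, -1.0]
width: 0.024
```

```bash
python3 - <<'E'
from h import *
goto([.4955,-.2035,.125])
s=grab("scene","s10.png")
cv2.imwrite("pics/c11.png",cv2.resize(s[90:270,120:300],(600,600),interpolation=cv2.INTER_CUBIC))
E
```

```text
t 17.6 pos [ 0.4264 -0.2439  0.1212] phi -60.0 z [-0.005  0.003 -1.   ] q [ 0.32  0.75  0.18  2.08 -0.36  0.35 -0.26] F [-0.01  0.02 -1.04] w 0.024
tool shift [ 0.08   -0.0005 -0.0041]
```

View pics/c11.png

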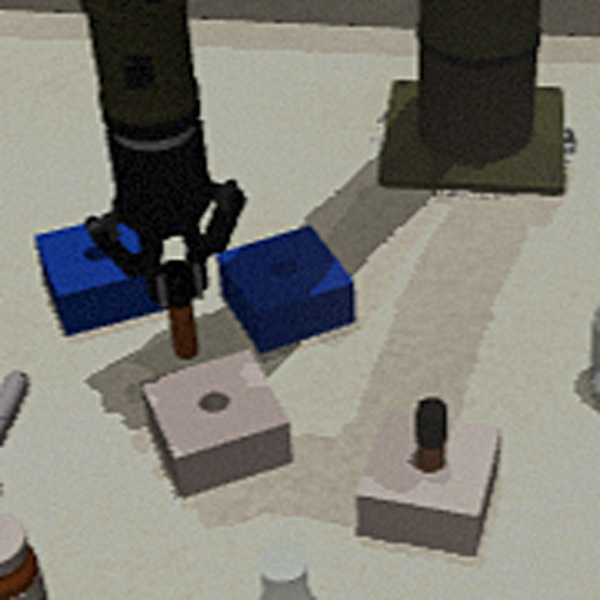

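```bash
python3 - <<'E'
from h import *
f=lambda X:(proj("scene",X)[0]-[120,90])*600/180
print("foot centre",f([.4264,-.2439,.0353]),"near rim",f([.437,-.2442,.0353]))
c=np.array([.4955,-.2035]);u=np.array([.866,.5]);v=np.array([-.5,.866])
for a,b in((-1,-1),(-1,1),(-1,0)):print(f([*(c+.05*a*u+.05*b*v),.05]))
E
```

```text
foot centre [186.54341659 355.23505408] near rim [183.8981885 363.2238187]
[141.33845135 380.72489401]
[249.96405186 347.18879817]
[196.44776616 363.71093731]
```

Call:
carry_out(
  rows=[
    [0.009,0,0,0],
    [0.009,0,0,0],
    [0.007,0,0,0],
    [0.007,0,0.001,0],
    [0.007,0,0.001,0],
    [0.006,0,0.002,0],
    [0,0,0,0],
    [0,0,0,0],
  ],
)

```text
t: 18.45
ee_pos: [0.4684, -0.2215, 0.1191]
tcp_rot: [0.966, 0.259, 0.0, -0.0]
wrist_force: [-0.9, -0.9, 0.2]
width: 0.024
```

```bash
python3 - <<'E'
from h import *
goto([.4955,-.2035,.125])
s=grab("scene","s11.png")
cv2.imwrite("pics/c12.png",cv2.resize(s[130:250,130:250],(600,600),interpolation=cv2.INTER_CUBIC))
E
```

```text
t 18.45 pos [ 0.4684 -0.2215  0.1191] phi -59.9 z [ 0.001  0.    -1.   ] q [ 0.23  0.77  0.2   2.01 -0.38  0.4  -0.32] F [-0.87 -0.94  0.23] w 0.024
tool shift [ 0.0325 -0.002  -0.0059]
```

View pics/c12.png

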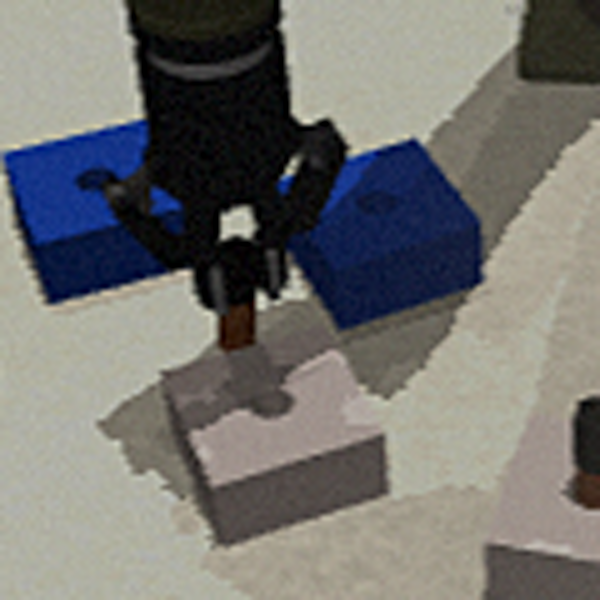

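Pivoting works: the tube is leaning about 23° with a small push of about 1.3 N. I'll continue the arc.

Call:
carry_out(
  rows=[
    [0.006,0,0.003,0],
    [0.006,0,0.003,0],
    [0.006,0,0.004,0],
    [0.006,0,0.006,0],
    [0.006,0,0.007,0],
    [0.006,0,0.007,0],
    [0,0,0,0],
    [0,0,0,0],
  ],
)

```text
t: 19.3
ee_pos: [0.4991, -0.2035, 0.0889]
tcp_rot: [0.966, 0.259, -0.0, -0.0]
wrist_force: [0.3, 0.1, 1.1]
width: 0.0239
```

```bash
python3 - <<'E'
from h import *
goto([.4955,-.2035,.125])
s=grab("scene","s12.png")
cv2.imwrite("pics/c13.png",cv2.resize(s[130:250,130:250],(600,600),interpolation=cv2.INTER_CUBIC))
E
```

```text
t 19.3 pos [ 0.4991 -0.2035  0.0889] phi -59.9 z [-0.     0.001 -1.   ] q [ 0.19  0.84  0.19  1.96 -0.4   0.38 -0.35] F [0.34 0.05 1.07] w 0.0239
tool shift [-0.0031 -0.0018 -0.0361]
```

View pics/c13.png

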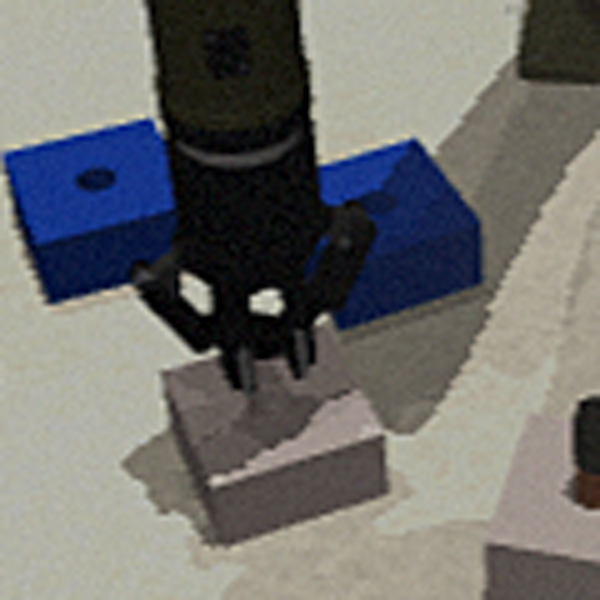

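Call:
carry_out(
  rows=[
    [0,0,0,0],
    [0,0,0,0],
    [0,0,-0.005,0],
    [0,0,-0.015,0],
    [0,0,-0.02,0],
    [0,0,-0.02,0],
    [0,0,-0.02,0],
    [0,0,-0.02,0],
  ],
  force=60,
)

```text
t: 20.15
ee_pos: [0.499, -0.2039, 0.1905]
tcp_rot: [0.966, 0.259, 0.0, 0.0]
wrist_force: [1.2, 0.2, -0.6]
width: 0.0232
```

Call:
carry_out(
  rows=[
    [0,0,-0.02,-7.5],
    [0,0,-0.02,-7.5],
    [0,0,-0.02,-7.5],
    [0,0,-0.015,-7.5],
    [0,0,-0.015,-7.5],
    [0,0,-0.01,-7.5],
    [0,0,0,-7.5],
    [0,0,0,-7.5],
  ],
)

```text
t: 20.95
ee_pos: [0.4989, -0.2041, 0.2901]
tcp_rot: [0.705, 0.709, 0.0, 0.001]
wrist_force: [-0.5, -0.1, -0.8]
width: 0.0232
```

```bash
python3 - <<'E'
from h import *
goto([.4955,-.2035,.125])
s=grab("scene","s13.png")
cv2.imwrite("pics/c14.png",cv2.resize(s[80:200,130:250],(600,600),interpolation=cv2.INTER_CUBIC))
E
```

```text
t 20.95 pos [ 0.4989 -0.2041  0.2901] phi 0.3 z [ 0.001 -0.001 -1.   ] q [ 0.27  0.52  0.05  1.78 -0.03  0.84  0.34] F [-0.53 -0.14 -0.75] w 0.0232
tool shift [ 0.0007 -0.0036  0.1651]
```

View pics/c14.png

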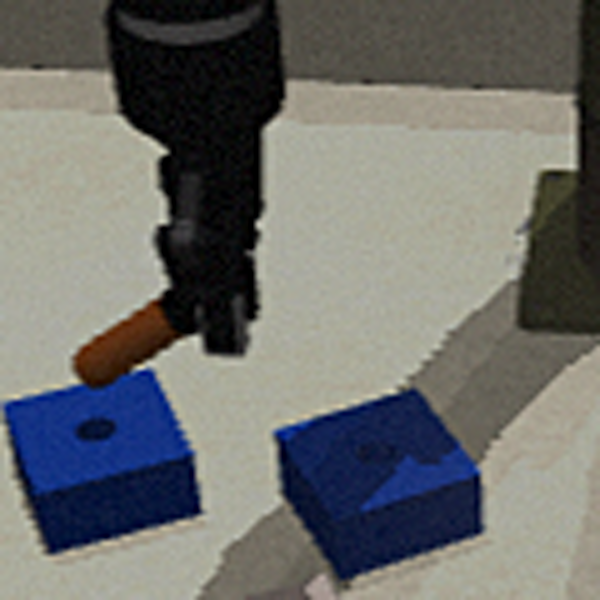

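The tube leans with its amber foot lower (crop 95,368) and its cap in the pads. I'll measure the angle on the plane x = 0.499 and check the hood.

```bash
python3 - <<'E'
from h import *
def onx(uv,x):
    o,d=ray("scene",uv);return o+d*(x-o[0])/d[0]
s=cv2.imread("pics/s13.png").astype(int)
c=s[130:165,140:180];m=((c[:,:,2]-c[:,:,0])>25)&(c[:,:,2]>50)
p=np.argwhere(m)[:,::-1]+[140,130]
w=np.array([onx(q,.499)[1:] for q in p]);print(len(p),w.mean(0))
mu=w.mean(0);e,V=np.linalg.eigh(np.cov((w-mu).T));d=V[:,1];d*=np.sign(d[1]);print("dir",d,"lean",np.degrees(np.arctan2(d[0],d[1])))
a=(w-mu)@d;f=mu+a.min()*d;print("foot",f,"len visible",np.ptp(a),"mid",f+.05*d,"line dist from G",np.cross(d,np.array([-.2041,.2921])-mu),(np.array([-.2041,.2921])-f)@d)
a=cv2.resize(s.astype(np.uint8)[120:270,300:400],(400,600),interpolation=cv2.INTER_CUBIC);cv2.imwrite("pics/c15.png",a)
E
```

```text
169 [-0.26062023  0.2638483 ]
dir [0.78000276 0.62577608] lean 51.2608276551836
foot [-0.29903206  0.23303147] len visible 0.0826669073852257 mid [-0.26003192  0.26432028] line dist from G -0.013332601178672826 0.11101094035076699<stdin>:9: DeprecationWarning: Arrays of 2-dimensional vectors are deprecated. Use arrays of 3-dimensional vectors instead. (deprecated in NumPy 2.0)
```

View pics/c15.png

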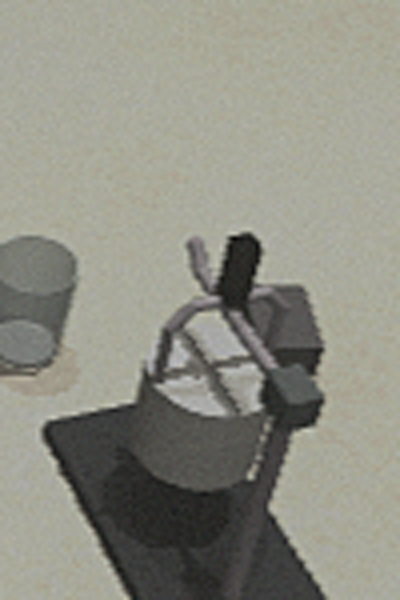

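```bash
python3 - <<'E'
from h import *
def onx(uv,x):
    o,d=ray("scene",uv);return o+d*(x-o[0])/d[0]
g=lambda u,v:onx([130+(u+.5)/5-.5,80+(v+.5)/5-.5],.499)[1:]
for A,B in[((95,368),(172,317)),((105,384),(190,331)),((78,352),(160,301))]:
    d=g(*B)-g(*A);print(g(*A),g(*B),np.linalg.norm(d),np.degrees(np.arctan2(*d)))
s=cv2.imread("pics/s13.png").astype(int)
c=s[130:165,140:180];m=(((c[:,:,2]-c[:,:,0])>35)&(c[:,:,2]>50)&(c[:,:,2]<160)).astype(np.uint8)
n,l,st,ce=cv2.connectedComponentsWithStats(m);i=1+np.argmax(st[1:,4]);print(st[i])
p=np.argwhere(l==i)[:,::-1]+[140,130]
r=cv2.minAreaRect(np.array([g2 for g2 in [onx(q,.499)[1:]*1000 for q in p]],np.float32));print(r)
E
```

```text
[-0.27656374  0.24857476] [-0.23317784  0.28239133] 0.05500815669577678 52.06583376318854
[-0.27293352  0.23872789] [-0.22519453  0.27444478] 0.059621370609942485 53.19726128286279
[-0.28372305  0.25808142] [-0.23793928  0.29162516] 0.05675681523626505 53.771413187630806
[  5  10  20  16 150]
((-260.06585693359375, 264.4349365234375), (64.96922302246094, 20.952476501464844), 37.76859664916992)
```

```bash
python3 - <<'E'
from h import *
t=grab("top","t13.png")
print(proj("top",[[.499,-.2766,.2486],[.499,-.204,.292]]))
cv2.imwrite("pics/c16.png",cv2.resize(t[150:250,270:370],(600,600),interpolation=cv2.INTER_CUBIC))
E
```

```text
[[344.43525938 194.38848319]
 [320.80256911 193.67259332]]
```

View pics/c16.png

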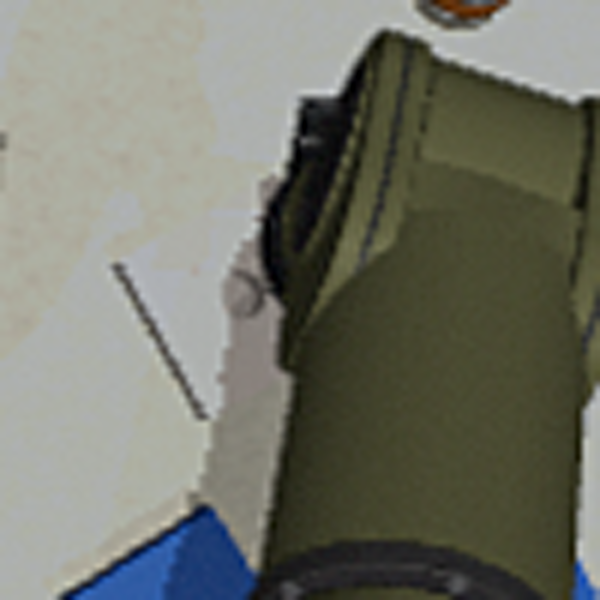

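The side edges give a lean of about 52–54°, and the foot-to-grasp line gives 59°. Both are inside 45–75° with the cap higher. The top view is blocked by the arm. I'll hold still for one call and check that nothing creeps.

Call:
carry_out(
  rows=[
    [0,0,0,0],
    [0,0,0,0],
    [0,0,0,0],
    [0,0,0,0],
    [0,0,0,0],
    [0,0,0,0],
    [0,0,0,0],
    [0,0,0,0],
  ],
)

```text
t: 21.85
ee_pos: [0.499, -0.2039, 0.2892]
tcp_rot: [0.707, 0.707, 0.0, -0.0]
wrist_force: [0.5, 0.4, -0.6]
width: 0.0237
```

```bash
python3 - <<'E'
from h import *
goto([.4955,-.2035,.125])
s=grab("scene","s14.png");b=cv2.imread("pics/s13.png")
print("changed px tube/hood",[(cv2.absdiff(s,b)[r].max(2)>60).sum() for r in (np.s_[120:175,135:190],np.s_[160:250,320:400])])
s=s.astype(int);c=s[130:165,140:180];m=(((c[:,:,2]-c[:,:,0])>35)&(c[:,:,2]>50)&(c[:,:,2]<160)).astype(np.uint8)
n,l,st,ce=cv2.connectedComponentsWithStats(m);i=1+np.argmax(st[1:,4]);p=np.argwhere(l==i)[:,::-1]+[140,130]
def onx(uv,x):
    o,d=ray("scene",uv);return o+d*(x-o[0])/d[0]
print(cv2.minAreaRect(np.array([onx(q,.499)[1:]*1000 for q in p],np.float32)))
cv2.imwrite("pics/c17.png",s.astype(np.uint8))
E
```

```text
t 21.85 pos [ 0.499  -0.2039  0.2892] phi 0.0 z [-0.  0. -1.] q [ 0.27  0.52  0.05  1.78 -0.03  0.84  0.34] F [ 0.49  0.38 -0.61] w 0.0237
tool shift [ 0.0004 -0.0035  0.1642]
changed px tube/hood [np.int64(15), np.int64(0)]
((-258.84625244140625, 264.4426574707031), (63.03717041015625, 21.00711441040039), 37.7861213684082)
```

View pics/c17.png

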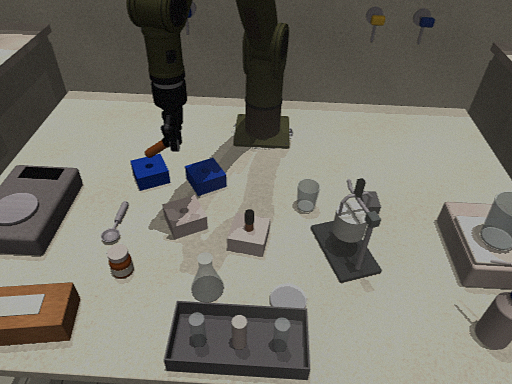

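The lean is unchanged at 52° by this measure. The tube is held at (165,148), the hood hangs at (350,220), and the spare tube and glassware are where they were. Handing in.

```bash
python3 - <<'E'
from workcell import ctrl
print(ctrl.sign_off())
E
```

```text
the job is handed in; nothing more can be done
None
```

I handed the job in at about 22 s, with the hood hanging on the hook and the capped tube held leaning in the gripper. The hand-in gave no verdict.

**What I did:** I lifted the hood by its grip, threaded the bail over the hook end, lowered it onto the seat and released it. I then drew the tube straight up out of its holder. The tool can only point down, so I leaned the tube by pivoting it between the pads against the fixed holder's top edge. Then I lifted it clear.

**Last checks:**
- **Hood:** it hangs on the hook with no visible change between the last two pictures, and the fingers are well away from it.
- **Tube height and steadiness:** the middle is about 0.26 m up, the cap end is higher, and the lean did not change over the last 0.8 s.
- **Surroundings:** the spare tube, glassware and other bystanders look undisturbed in the last picture; I did not measure them.

**What disagreed:** the lean measures about 52–54° from the tube's outline but about 59° from the line between foot and grasp point. Both are inside the 45–75° window, but it may be a little short of 60°. The top camera was blocked by the arm, so I could not settle it.

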